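# Set the hand press three clicks clear of the brass box

## Task

Set the small hand press for the brass box in its nest: turn the round knob on top clockwise until you feel the ram bear lightly but definitely on the box (about 10 N), then back the knob off by exactly three clicks and let go. Be gentle: never press the box with more than 20 N, keep it in its nest, and leave the loupe and the parts cup beside the press where they are.

Things in the scene. Friction and masses are not known exactly. Their poses are not given: they have to be found in the camera images.
- press: small fixed hand press of grey painted and bare steel: base plate 156 x 112 x 14 mm, a column at one end, an arm over the base, and on the arm a round click housing (66 mm across, top at 138 mm) with the knob above it; 170 mm high in all. Origin on the table top under the knob's axis; +x points to the column, z up. Nothing of the press stands higher than the knob.
- knob_grip (a point): point on the upright axis of the round fluted steel knob (52 mm across, 32 mm tall) at the height to grip it: 9 mm below its top, 23 mm above the housing. Fixed to the press: it does not turn. Clockwise from above lowers the ram. 16 clicks to a turn (22.5 degrees each), each 3 mm of ram travel; the knob stays at its height.
- knob_top (a point): centre of the knob's top face, fixed to the press (does not turn). How the clicks feel: just past a click the knob resists with about 0.05 N m, falling to nothing half-way, then it pulls on by as much into the next click; the mean over a whole click is near zero. Let go, it drops into the nearer click and stays.
- ram: upright sprung steel ram under the arm on the knob's axis, with a screwed foot 16 mm across. Origin 0 to 1.2 mm above the foot's face: how far the foot stands out is not known. Starts 4 to 7 clicks above the box and meets it within the 0.4 click before a click. From there force grows 32 N per mm (96 N per click), each 10 N adding 0.08 N m at the knob; let go, the knob stays in that click.
- brass_box: round closed brass-coloured box, 45 mm across and 23 mm high, loose on the press's round nest (60 mm across, 26 mm above the table) between five upright pins. Origin at the centre of its underside. More than 20 N from the ram would mark it.
- loupe: black eye loupe, 30 mm across and 31 mm high, standing beside the press on its +y side. Origin at the centre of its underside. To be left alone.
- parts_cup: shallow white parts cup, 68 mm across and 12 mm high, beside the press on its -y side. Origin at the centre of its underside. To be left alone.

How it is judged:
By the outcome, as a careful person would: the job done as asked, in the order asked, and still so for the second after the job is handed in, with the robot touching nothing.
It also fails if it takes over 70 s, if anything falls off the work surface, if the arm or the gripper's body presses on something with over 40 N, if the wrist force passes 120 N, or if a joint passes its speed limit or range.

## Robot

A 6-joint arm with a two-finger parallel gripper is mounted at the origin on a cart in front of the work surface, level with it; the furniture and walls round the work are solid. World frame = base frame: x ahead of the robot, y to its left, z up, the work surface at z = 0. Lengths are in mm, angles in degrees, forces in N, time in s.
With the tool pointing down it reaches from about 325 to 775 mm from the base axis. Payload 5.5 kg.
Tool frame: the origin (TCP) lies on the centre line of the jaws, within the pads' length; the fingertips stand 14 mm ahead of it and the grasp point (between the pads) lies 5 mm behind it (env.nose_length is the distance from the TCP to the fingertips, in mm); y points along the fingers, z is the direction in which the jaws open and shut, and the axes are right-handed (so a half turn about y gives the same grasp; the last joint's range is limited). The gripper opens to 85 mm and grips with 20 to 120 N. Pads are 22 mm wide; open, the fingers measure 114 mm over their backs; the gripper's body (76 mm by 85 mm) begins 54 mm behind the grasp point. The pads swing forward as they close: fully open they stand 13 mm farther back than shut.
Start: joints at [70.835, 5.22, 70.514, -0, 104.267, -3.249], TCP at [164.549, 577.01, 245.275] pointing down, gripper open.
Joint ranges: [-164.24, 164.24], [-49.07, 125.15], [9.68, 141.18], [-86.29, 266.29], [3.28, 154.24], [-151.56, 151.56]. Speed limits (degrees/s): [147.25, 147.25, 172.46, 180, 180, 180].

## Interface

Orientations are given as a 3x3 rotation matrix whose columns are the frame's x, y, z axes.
In Python, from cell import observe, vision, env gives the robot as it stands.
- The arm moves only by the shell command python3 -m inch 'ROWS'. ROWS is text: rows parted by semicolons, each of 7 numbers parted by spaces: the shift along the tool's x, y, z in mm, then the turn, a rotation vector about the tool's x, y, z in degrees, then the closure in counts, from 0 (fully open) to 255 (shut). In form: x y z ax ay az claw; .... A call has 1 to 5 rows; each row is the pose to reach, as a shift and turn from the pose commanded when the call began, along the tool's axes at that moment; what a row does not reach only later rows make up. A row lasts 1/10 s, in which the tool goes at most 50 mm and 8.59 degrees, less where a joint would pass 70% of its speed; a pose out of reach is approached as far as the arm can. A call with a gripper value outside its range is refused whole. The fingers move at their own pace and stop on an object; the grip force is fixed at half the most. Time passes only in rows, so rows that repeat a pose let the fingers close. It gives the time, the measured TCP pose, the force and the opening at its end, in the units of the state.
- observe(): the state, without advancing time (a new reading comes with each control period).
- vision.grab_frame(name): name is "side" or "top" or "wrist"; returns a dict with "frame" (420x560x3 uint8, red, green, blue), "fx", "fy", "cx", "cy" (pixels), "xyz" and "orientation" of the camera in the world; the wrist camera has in their place "mount" (4x4, takes a point from camera to tool coordinates, whose origin is the TCP and whose axes are the tool frame's). Camera axes: x right, y up, looking along -z (the intrinsics and any distortion apply to the point x, -y, -z); pixel columns grow to the right and rows downward; lengths in mm; the calibration is good to about 2 mm. A picture is of the moment at which its call begins: read the wrist's pose just before it. There is no depth.
- env.sign_off(): hands the job in, once; it reports no verdict.
The state is a dict: "time": time; "qpos": joint angles; "joint_vel": joint speeds; "effort": joint torques, N m; "position": TCP position; "ee_rot": TCP orientation; "ft_force": force on the tool from outside, world axes, zero at the start; "ft_torque": the same for the moment, N m; "gripper_width": finger opening in mm.
Only numpy, scipy, OpenCV 4.12 (cv2) and the standard library are available. Lean on these libraries where they do the work, as an engineer would, in place of code of your own. Each camera call takes 0.05 s, during which the arm holds its last target. There are 200 camera calls.

## Working session

There is one attempt and no reset: what is moved stays moved. The work goes in short steps, Python scripts to look and compute and a shell command to move; the robot and the scene stay as the last step left them, time stands still between calls to the robot, and variables do not carry over. Pictures are saved under pics/ and viewed, about 8 in all and at most 12, crops included, and the job is handed in when it is done.

```bash
ls; mkdir -p pics; python3 - <<'E'
from cell import observe, vision, env
import cv2
for n in ("side","top"):
    f=vision.grab_frame(n); cv2.imwrite(f"pics/{n}0.png",f["frame"][:,:,::-1])
    print({k:v for k,v in f.items() if k!="frame"})
s=observe(); print(s); print(env.nose_length)
E
```

```text
pics
{'fx': 492.8943362177586, 'fy': 492.8943362177586, 'cx': 270.0609971253431, 'cy': 206.253792105574, 'xyz': array([474.16065145, 953.88669276, 646.62362416]), 'orientation': array([[-0.99139101,  0.08697342, -0.09787492],
       [-0.13053172, -0.59790973,  0.79086372],
       [ 0.01026376,  0.79683096,  0.60411512]])}
{'fx': 526.8143744799916, 'fy': 526.8143744799916, 'cx': 278.8205526862877, 'cy': 211.7503393527331, 'xyz': array([ 403.20958952,  270.91993575, 1020.7275095 ]), 'orientation': array([[-9.48602998e-04,  9.87517115e-01, -1.57508883e-01],
       [-9.99951822e-01, -2.47559055e-03, -9.49870706e-03],
       [-9.77006329e-03,  1.57492284e-01,  9.87471886e-01]])}
{'time': 0.1, 'qpos': array([ 7.08344065e+01,  5.26026832e+00,  7.05753900e+01,  6.37721996e-04,
        1.04265842e+02, -3.24983318e+00]), 'joint_vel': array([-0.00707099, -0.14705316, -0.03606885,  0.02043945,  0.120211  ,
        0.00248641]), 'effort': array([ 2.46577343e-03, -4.60218966e+01, -4.19219148e+01, -1.76074332e-05,
        1.07029002e-02,  5.38828843e-06]), 'position': array([164.47131136, 576.78676531, 244.24446651]), 'ee_rot': array([[ 9.61666632e-01, -5.91779080e-04,  2.74220603e-01],
       [-2.74221219e-01, -1.66979193e-03,  9.61665189e-01],
       [-1.11201992e-04, -9.99998431e-01, -1.76806156e-03]]), 'ft_force': array([ 0.46769058,  0.01466996, -0.76510998]), 'ft_torque': array([-0.02794093, -0.05715175,  0.03126983]), 'gripper_width': 85.57627314496285}
14.0
```

View pics/side0.png

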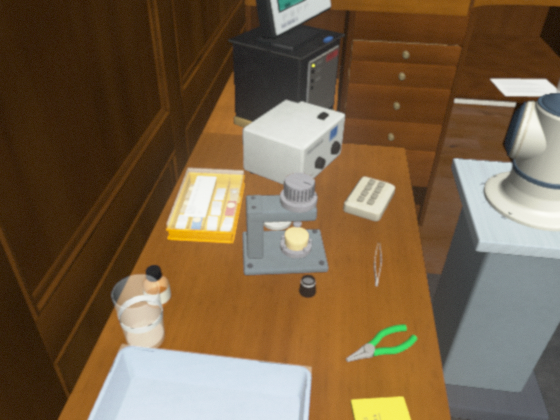

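View pics/top0.png

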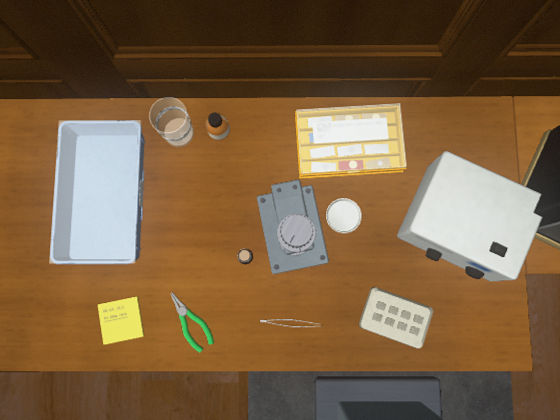

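The side view shows the press at about (285,230), with the knob top near (299,183). In the top view the knob is at about (296,232), the loupe at (245,256) and the cup at (344,216). Next I'll enlarge the press in both views.

```bash
python3 - <<'E'
import cv2,numpy as np
a=cv2.imread("pics/top0.png")[170:290,235:335]; b=cv2.imread("pics/side0.png")[165:285,235:335]
r=lambda m:cv2.resize(m,None,fx=4,fy=4,interpolation=cv2.INTER_CUBIC)
cv2.imwrite("pics/c1.png",np.hstack([r(a),r(b)]))
E
```

```text
(no output)
```

View pics/c1.png

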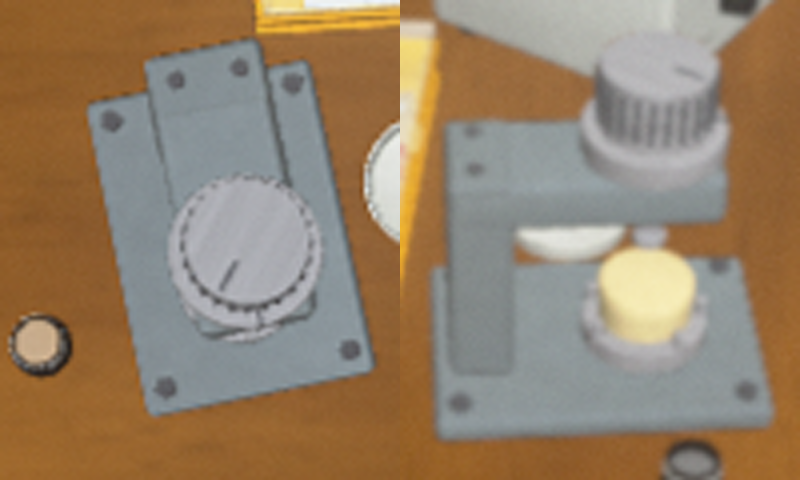

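Crop: the knob top centre is at about (247,239) in the top panel and (258,66) in the side panel. The base corners in the top panel are at about (152,413), (372,368), (88,104) and (308,62).

```bash
cat > h.py <<'E'
from cell import observe, vision, env
import numpy as np
def ray(f,u,v):
    d=np.array([(u-f["cx"])/f["fx"],-(v-f["cy"])/f["fy"],-1.0]); return f["orientation"]@d
def tri(obs):
    A=np.zeros((3,3));b=np.zeros(3)
    for f,u,v in obs:
        d=ray(f,u,v);d/=np.linalg.norm(d);P=np.eye(3)-np.outer(d,d);A+=P;b+=P@f["xyz"]
    return np.linalg.solve(A,b)
def atz(f,u,v,z):
    d=ray(f,u,v);return f["xyz"]+d*(z-f["xyz"][2])/d[2]
def go(p):  # shift in tool axes from current pose to world TCP p
    s=observe();return s["ee_rot"].T@(np.array(p)-s["position"])
E
python3 - <<'E'
from h import *
T=vision.grab_frame("top");S=vision.grab_frame("side")
t=lambda x,y:(235+x/4-.4,170+y/4-.4); s=lambda x,y:(235+x/4-.4,165+y/4-.4)
print(tri([(T,*t(247,239)),(S,*s(257.5,66))]),atz(T,*t(247,239),170),atz(S,*s(257.5,66),170))
c=[atz(T,*t(*q),14) for q in((152,413),(372,368),(88,104),(308,62))]
d=(c[2]+c[3]-c[0]-c[1])/2;print(np.round(c,1),d,np.degrees(np.arctan2(d[1],d[0])))
p=atz(T,*t(247,239),170); print(go([p[0],p[1],244.3]), np.hypot(*p[:2]))
E
```

```text
[510.80703199 250.57157853 169.00747589] [509.85407465 250.62411278 170.        ] [511.55287851 251.85556262 170.        ]
[[446.2 292.5  14. ]
 [467.4 187.8  14. ]
 [595.7 323.8  14. ]
 [616.2 216.6  14. ]] [149.15605826  30.06495887   0.        ] 11.396242977984528
[ 421.5816233     0.49332863 -218.99514584] 568.1228945831488
```

```bash
python3 -m inch '45 0 -24 0 -8 0 0; 90 0 -48 0 -16 0 0; 135 0 -72 0 -24 0 0; 180 0 -96 0 -32 0 0; 220 0 -115 0 -40 0 0'; python3 -c "
from h import *
s=observe();print(s['qpos'],s['position'],s['ft_torque'],go([510.7,251.2,244]))"
```

```text
time: 0.7
position: [338.5, 411.2, 245.2]
ee_rot: [[0.917, 0.0, -0.399], [0.399, 0.0, 0.917], [0.0, -1.0, -0.0]]
ft_force: [1.4, 1.8, -0.1]
gripper_width: 85.1
[ 4.68805811e+01 -5.19224549e+00  8.09310966e+01 -2.12163680e-03
  1.04258004e+02 -6.66663784e+01] [338.45351335 411.15896434 245.23920612] [ 0.03812457 -0.05690424 -0.03697417] [  94.00222012    1.24769581 -215.45134935]
```

```bash
python3 -m inch '19 0 -44 0 -6 0 0; 38 0 -88 0 -12 0 0; 57 0 -132 0 -18 0 0; 76 0 -176 0 -24 0 0; 94 0 -215.5 0 -30 0 0'; python3 -m inch '0 0 0 0 0 0 0; 0 0 0 0 0 0 0';  python3 - <<'E'
from h import *
import cv2
s=observe();print(s['qpos'],s['position'],s['ft_torque'],go([510.7,251.2,200]));R=s['ee_rot'];p=s['position']
f=vision.grab_frame("wrist");M=f["mount"]
im=f["frame"][:,:,::-1].copy();print(f["fx"],f["cx"],f["cy"],np.round(M,3))
for z,rad in((170,26),):
  for dx,dy in((0,0),(rad,0),(-rad,0),(0,rad),(0,-rad)):
    w=np.array([510.7+dx,251.2+dy,z]); c=np.linalg.inv(M)@np.r_[R.T@(w-p),1]
    u=f["cx"]+f["fx"]*c[0]/-c[2];v=f["cy"]-f["fy"]*c[1]/-c[2];print(u,v)
    if 0<u<560 and 0<v<420: cv2.drawMarker(im,(int(u),int(v)),(0,0,255),0,8)
cv2.imwrite("pics/w1.png",im)
E
```

```text
time: 1.2
position: [510.1, 249.9, 245.1]
ee_rot: [[0.596, 0.0, -0.803], [0.803, -0.0, 0.596], [-0.0, -1.0, -0.0]]
ft_force: [1.6, -0.5, -0.2]
gripper_width: 85.3
time: 1.4
position: [509.2, 251.1, 244.7]
ee_rot: [[0.601, -0.001, -0.799], [0.799, -0.0, 0.601], [-0.001, -1.0, 0.001]]
ft_force: [0.2, 0.7, -1.3]
gripper_width: 85.3
[ 2.28002965e+01  2.69237694e-01  7.56773928e+01  2.61649815e-02
  1.04123752e+02 -1.20231829e+02] [509.15322982 251.07026703 244.71448056] [ 0.04534975 -0.03833946 -0.01064995] [ 1.07118275 44.71241657 -1.20269378]
361.656003616674 282.35956616466797 204.7370596473344 [[  -0.      -0.949   -0.315  -81.66 ]
 [   0.       0.315   -0.949 -128.563]
 [   1.      -0.       0.       0.982]
 [   0.       0.       0.       1.   ]]
278.7642189033395 228.60096704285087
245.28028814887344 252.05000357807313
313.7809203209051 204.07852023382608
303.9288045993124 259.5304399173144
252.04919868008955 195.76587476998327
```

View pics/w1.png

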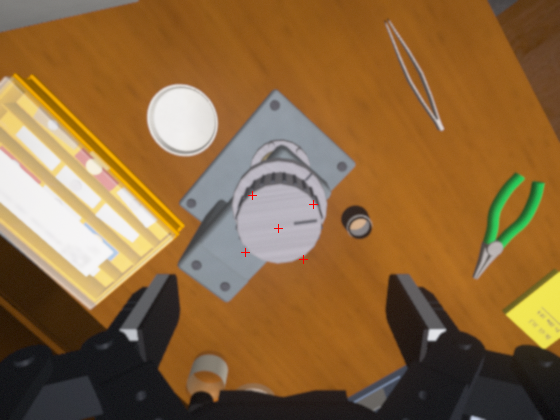

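The markers match within about 3 mm: the knob top is at about (280,223) against a prediction of (279,229). The cup, loupe and finger path look clear. I'm descending part-way and letting the arm settle.

```bash
python3 -m inch '0 30 0 0 0 0 0; 0 45 0 0 0 0 0; 0 45 0 0 0 0 0; 0 45 0 0 0 0 0; 0 45 0 0 0 0 0'; python3 - <<'E'
from h import *
import cv2
P=[]
for i in range(6):
    s=observe();P.append(np.r_[s['position'],s['ft_force'],s['ft_torque']]);f=vision.grab_frame("wrist")
print(np.round(P,3));s=observe();R=s['ee_rot'];p=np.mean([q[:3] for q in P],0)
im=f["frame"][:,:,::-1].copy();M=f["mount"]
print(R.T@(np.array([509.9,250.7,155.5])-p))
pts=[]
for a in np.linspace(0,2*np.pi,60):
    w=np.array([509.9+26*np.cos(a),250.7+26*np.sin(a),170]); c=np.linalg.inv(M)@np.r_[R.T@(w-p),1]
    pts.append((f["cx"]+f["fx"]*c[0]/-c[2],f["cy"]-f["fy"]*c[1]/-c[2]))
big=cv2.resize(im,None,fx=4,fy=4,interpolation=cv2.INTER_CUBIC)
for u,v in pts: cv2.circle(big,(int(4*u+1.5),int(4*v+1.5)),2,(0,0,255),-1)
u,v=np.mean(pts,0);x0=int(4*u)-350;y0=max(int(4*v)-300,0);print(x0,y0)
cv2.imwrite("pics/w2.png",big[y0:y0+590,x0:x0+700])
E
```

```text
time: 1.95
position: [508.9, 252.3, 201.8]
ee_rot: [[0.598, 0.002, -0.801], [0.801, 0.001, 0.598], [0.002, -1.0, -0.001]]
ft_force: [0.2, -0.7, 1.0]
gripper_width: 85.5
[[ 5.08916e+02  2.52348e+02  2.01759e+02  2.03000e-01 -7.26000e-01
   9.61000e-01 -2.20000e-02 -5.00000e-03  1.70000e-02]
 [ 5.09092e+02  2.52237e+02  2.01859e+02  7.42000e-01 -4.83000e-01
   2.81000e-01  5.10000e-02  1.40000e-02  5.00000e-02]
 [ 5.09116e+02  2.52142e+02  2.01759e+02 -1.01400e+00  6.00000e-03
   2.51000e-01 -4.80000e-02 -5.90000e-02 -9.00000e-03]
 [ 5.09161e+02  2.52015e+02  2.01530e+02  1.31000e-01  3.58000e-01
  -2.80000e-02  3.70000e-02  2.00000e-03 -8.00000e-03]
 [ 5.09108e+02  2.51938e+02  2.01303e+02 -2.69000e-01 -2.98000e-01
  -2.28000e-01  2.10000e-02  3.00000e-03 -1.00000e-03]
 [ 5.09058e+02  2.51858e+02  2.01058e+02 -8.08000e-01 -3.00000e-03
   3.74000e-01 -4.60000e-02  1.70000e-02  3.60000e-02]]
[-0.64991244 46.04480586 -1.47354929]
756 731
```

View pics/w2.png

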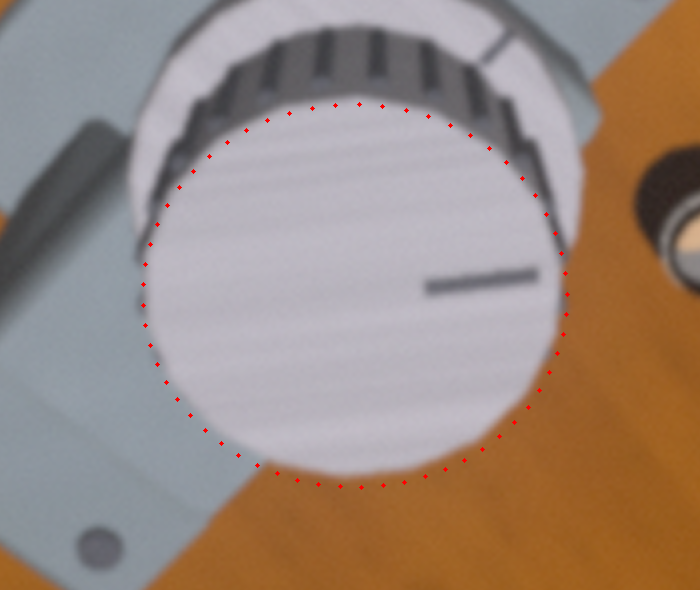

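The predicted circle (centre (356,295)) fits the knob top face (centre (354,285)) to about 1 mm. Now I'll descend and close.

```bash
python3 -m inch '-1.4 20 -1.5 0 0 0 0; -1.4 40 -1.5 0 0 0 0; -1.4 45 -1.5 0 0 0 0; -1.4 45 -1.5 0 0 0 0; -1.4 45 -1.5 0 0 0 60'; python3 -m inch '0 0 0 0 0 0 70; 0 0 0 0 0 0 80; 0 0 0 0 0 0 90;0 0 0 0 0 0 100;0 0 0 0 0 0 110'; python3 -c "
from h import *
s=observe();print(s['position'],s['ee_rot'].T@s['ft_force'],s['ft_torque'],s['gripper_width'])"
```

```text
time: 2.75
position: [509.5, 249.9, 156.4]
ee_rot: [[0.599, 0.001, -0.801], [0.801, 0.0, 0.599], [0.001, -1.0, -0.001]]
ft_force: [0.0, 0.2, -0.0]
gripper_width: 73.0
time: 3.25
position: [510.5, 249.0, 156.8]
ee_rot: [[0.6, 0.004, -0.8], [0.8, -0.001, 0.6], [0.002, -1.0, -0.004]]
ft_force: [2.3, -4.6, 4.5]
gripper_width: 50.4
[510.53451994 248.97571773 156.82725883] [-2.31660568 -4.45214995 -4.60545254] [-0.68284644 -0.55311482 -0.04414959] 50.437282118672336
```

```bash
python3 -m inch '0 0 -1.4 0 0 0 255; 0 0 -1.4 0 0 0 255;0 0 -1.4 0 0 0 255;0 0 -1.4 0 0 0 255'; cat > m.py <<'E'
from h import *
P=[]
for i in range(6):
    s=observe();P.append(np.r_[s['position'],s['ee_rot'].T@s['ft_force'],s['ft_torque'],s['qpos'][5],s['gripper_width'],np.degrees(np.arctan2(s['ee_rot'][1,0],s['ee_rot'][0,0]))]);vision.grab_frame("wrist") if i<5 else 0
m=np.mean(P,0);print('pos',m[:3].round(2),'Ftool',m[3:6].round(2),'T',m[6:9].round(3),'Tzs',np.round([q[8] for q in P],3),'q6 %.2f w %.2f yaw %.2f t %.2f'%(*m[9:],s['time']))
E
python3 m.py
```

```text
time: 3.65
position: [510.6, 248.9, 156.8]
ee_rot: [[0.599, 0.002, -0.801], [0.801, 0.0, 0.599], [0.001, -1.0, -0.001]]
ft_force: [-0.3, -2.4, 6.0]
gripper_width: 50.1
pos [510.6  248.92 156.79] Ftool [-2.13 -5.88 -0.66] T [-0.399  0.007 -0.032] Tzs [-0.057 -0.007 -0.085  0.007 -0.059  0.007] q6 -120.65 w 50.38 yaw 53.21 t 3.90
```

```bash
python3 -m inch '0 0 0 0 6 0 255; 0 0 0 0 12 0 255;0 0 0 0 18 0 255;0 0 0 0 22.5 0 255;0 0 0 0 22.5 0 255'; python3 m.py;  python3 -m inch '0 0 0 0 6 0 255; 0 0 0 0 12 0 255;0 0 0 0 18 0 255;0 0 0 0 22.5 0 255;0 0 0 0 22.5 0 255'; python3 m.py
```

```text
time: 4.4
position: [510.6, 248.9, 156.8]
ee_rot: [[0.861, 0.002, -0.509], [0.509, 0.0, 0.861], [0.002, -1.0, -0.0]]
ft_force: [-1.0, -1.7, 6.5]
gripper_width: 50.2
pos [510.61 248.9  156.8 ] Ftool [-1.32 -6.54 -1.08] T [-0.453 -0.007 -0.076] Tzs [-0.068 -0.082 -0.071 -0.053 -0.103 -0.082] q6 -98.12 w 50.40 yaw 30.68 t 4.65
time: 5.15
position: [510.6, 248.9, 156.8]
ee_rot: [[0.99, 0.002, -0.141], [0.141, 0.0, 0.99], [0.002, -1.0, 0.0]]
ft_force: [-0.0, -1.7, 5.7]
gripper_width: 50.3
pos [510.57 248.89 156.78] Ftool [-0.5  -6.12 -1.55] T [-0.516  0.056 -0.109] Tzs [-0.119 -0.098 -0.08  -0.11  -0.074 -0.176] q6 -75.62 w 50.44 yaw 8.18 t 5.40
```

```bash
python3 -m inch '0 -1.5 0 0 2.8 0 255; 0 -1.5 0 0 5.6 0 255; 0 -1.5 0 0 5.6 0 255'; python3 m.py;  python3 -m inch '0 0 0 0 3 0 255; 0 0 0 0 5.6 0 255;0 0 0 0 5.6 0 255'; python3 m.py; python3 -m inch '0 0 0 0 3 0 255; 0 0 0 0 5.6 0 255;0 0 0 0 5.6 0 255'; python3 m.py; python3 -m inch '0 0 0 0 3 0 255; 0 0 0 0 5.7 0 255;0 0 0 0 5.7 0 255'; python3 m.py
```

```text
time: 5.7
position: [510.5, 248.9, 156.8]
ee_rot: [[0.999, 0.0, -0.045], [0.045, -0.0, 0.999], [0.0, -1.0, -0.0]]
ft_force: [2.4, -0.2, 1.6]
gripper_width: 50.4
pos [510.52 248.89 156.84] Ftool [ 2.7  -0.75 -0.56] T [-0.329 -0.423  0.007] Tzs [ 0.031 -0.006  0.024 -0.02  -0.02   0.034] q6 -70.10 w 50.37 yaw 2.66 t 5.95
time: 6.25
position: [510.5, 248.9, 156.8]
ee_rot: [[0.999, 0.0, 0.052], [-0.052, 0.0, 0.999], [0.0, -1.0, 0.0]]
ft_force: [2.9, -1.0, 1.5]
gripper_width: 50.3
pos [510.5  248.89 156.85] Ftool [ 3.5  -0.81 -0.68] T [-0.32  -0.56  -0.029] Tzs [-0.074 -0.029 -0.067  0.068 -0.006 -0.068] q6 -64.51 w 50.47 yaw -2.93 t 6.50
time: 6.8
position: [510.5, 248.9, 156.8]
ee_rot: [[0.989, 0.0, 0.149], [-0.149, 0.0, 0.989], [0.0, -1.0, 0.0]]
ft_force: [3.8, -0.5, 1.0]
gripper_width: 50.5
pos [510.49 248.88 156.85] Ftool [ 4.82 -1.15 -0.12] T [-0.34  -0.671 -0.052] Tzs [-0.039 -0.083 -0.082 -0.038 -0.035 -0.037] q6 -58.91 w 50.43 yaw -8.53 t 7.05
time: 7.35
position: [510.5, 248.9, 156.8]
ee_rot: [[0.969, 0.0, 0.247], [-0.247, -0.0, 0.969], [0.0, -1.0, 0.0]]
ft_force: [4.9, -0.6, 1.6]
gripper_width: 50.3
pos [510.48 248.88 156.85] Ftool [ 5.15 -0.88  0.54] T [-0.345 -0.767 -0.086] Tzs [-0.098 -0.061 -0.127 -0.074 -0.051 -0.107] q6 -53.23 w 50.52 yaw -14.21 t 7.60
```

Detents are clearly felt, with torque falling about 0.1 N m over each click. The start was on a click at yaw 53.2, and the knob is now at click 3.0. From here I'll take small steps with a torque gate.

```bash
cat > g.py <<'E'
from h import *
import sys
P=[]
for i in range(4):
    s=observe();P.append(np.r_[s['ee_rot'].T@s['ft_force'],s['ft_torque'][2],(53.2-np.degrees(np.arctan2(s['ee_rot'][1,0],s['ee_rot'][0,0])))/22.5%16]);vision.grab_frame("wrist") if i<3 else 0
m=np.mean(P,0);ph=m[4];fr=(ph+.03)%1-.03;e=m[3]-(-.04+.05-.1*fr)
print('ph %.3f T %.3f excess %.3f F'%(ph,m[3],e),m[:3].round(1),'t %.2f'%s['time'],flush=True)
sys.exit(e>.05)
E
python3 -m inch '0.8 0 0 0 5 0 255; 1.5 0 0 0 11 0 255; 1.5 0 0 0 11 0 255' >/dev/null; python3 g.py &&
python3 -m inch '0 0 0 0 1.5 0 255; 0 0 0 0 1.5 0 255'>/dev/null; python3 g.py &&
python3 -m inch '0 0 0 0 1.5 0 255; 0 0 0 0 1.5 0 255'>/dev/null && python3 g.py &&
python3 -m inch '0 0 0 0 1.5 0 255; 0 0 0 0 1.5 0 255'>/dev/null && python3 g.py &&
python3 -m inch '0 0 0 0 1.5 0 255; 0 0 0 0 1.5 0 255'>/dev/null && python3 g.py &&
python3 -m inch '0 0 0 0 1.5 0 255; 0 0 0 0 1.5 0 255'>/dev/null && python3 g.py
```

```text
ph 3.480 T -0.010 excess 0.028 F [-3.4 -3.7 -2.1] t 8.05
ph 3.479 T -0.031 excess 0.007 F [-4.9 -4.4 -2.6] t 8.20False
False
```

```bash
sed -i 's/sys.exit(e>.05)/sys.exit(int(e>.05))/' g.py
python3 -m inch '-0.7 -0.5 0 0 1.5 0 255; -0.7 -0.5 0 0 1.5 0 255'>/dev/null; python3 g.py &&
python3 -m inch '0 0 0 0 1.5 0 255; 0 0 0 0 1.5 0 255'>/dev/null && python3 g.py &&
python3 -m inch '0 0 0 0 1.5 0 255; 0 0 0 0 1.5 0 255'>/dev/null && python3 g.py &&
python3 -m inch '0 0 0 0 1.5 0 255; 0 0 0 0 1.5 0 255'>/dev/null && python3 g.py &&
python3 -m inch '0 0 0 0 1.5 0 255; 0 0 0 0 1.5 0 255'>/dev/null && python3 g.py &&
python3 -m inch '0 0 0 0 1.5 0 255; 0 0 0 0 1.5 0 255'>/dev/null && python3 g.py
```

```text
ph 3.552 T -0.037 excess 0.008 F [-3.6 -1.5 -2. ] t 8.55
ph 3.623 T -0.021 excess 0.031 F [-4.6 -1.  -2.1] t 8.90
ph 3.690 T -0.041 excess 0.018 F [-5.3 -1.  -2.4] t 9.25
ph 3.757 T -0.069 excess -0.003 F [-4.5 -0.7 -2.9] t 9.60
ph 3.823 T -0.074 excess -0.001 F [-4.3 -1.1 -3.5] t 9.95
ph 3.890 T -0.071 excess 0.008 F [-4.2 -1.5 -2.9] t 10.30
```

```bash

python3 -m inch '-0.4 0 -0.3 0 2 0 255; -0.4 0 -0.3 0 2 0 255'>/dev/null; python3 g.py &&
python3 -m inch '0 0 0 0 1.5 0 255; 0 0 0 0 1.5 0 255'>/dev/null && python3 g.py &&
python3 -m inch '0 0 0 0 1.5 0 255; 0 0 0 0 1.5 0 255'>/dev/null && python3 g.py
```

```text
ph 3.977 T -0.073 excess -0.086 F [-2.4  0.7 -1.2] t 10.65
ph 4.044 T -0.076 excess -0.081 F [-2.6  2.9 -0.2] t 11.00
ph 4.111 T -0.090 excess -0.088 F [-2.6  4.   0.3] t 11.35
```

The click edge that should be at 4.0 hasn't appeared by 4.11, so I'll check the mark for knob slip.

```bash
python3 -m inch '0 0 0 0 0 0 255'; python3 - <<'E'
from h import *
import cv2
f=vision.grab_frame("wrist");im=f["frame"][:,:,::-1]
cv2.imwrite("pics/w3.png",cv2.resize(im[150:420,150:410],None,fx=2.2,fy=2.2,interpolation=cv2.INTER_CUBIC))
E
python3 g.py
```

```text
time: 11.45
position: [510.6, 248.8, 156.9]
ee_rot: [[0.774, -0.0, 0.633], [-0.633, -0.0, 0.774], [-0.0, -1.0, -0.0]]
ft_force: [-2.3, 2.0, -4.9]
gripper_width: 50.6
ph 4.110 T -0.073 excess -0.072 F [-2.5  5.9  0.4] t 11.65
```

View pics/w3.png

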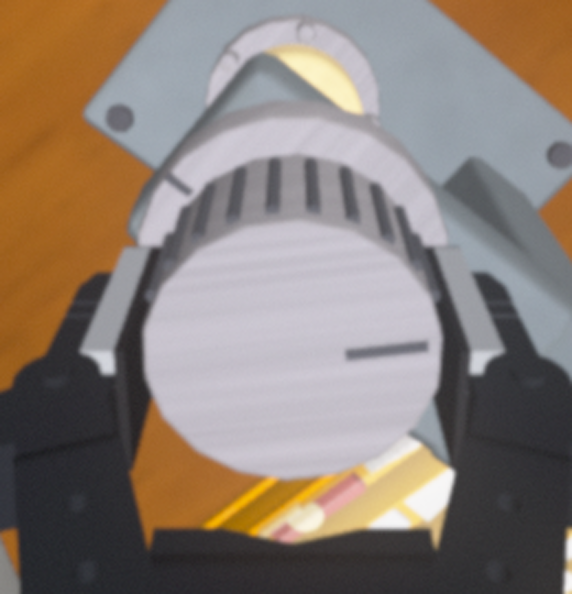

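No slip: the mark is still at about −6° in the tool image ((347,355)→(428,346)). The torque trace fits click edges at tool phase n+0.15 with an offset of −0.043, so I'm updating the gate and going on.

```bash
sed -i 's/fr=.*;e=.*/fr=(ph-.15)%1;e=m[3]-(-.043+.05-.1*fr)/' g.py
python3 -m inch '-0.2 0.8 0 0 1.5 0 255; -0.2 0.8 0 0 1.5 0 255'>/dev/null; python3 g.py 
python3 -m inch '0 0 0 0 1.5 0 255; 0 0 0 0 1.5 0 255'>/dev/null && python3 g.py 
```

```text
ph 4.178 T -0.029 excess -0.033 F [-2.1  2.9 -0.7] t 12.00
ph 4.245 T -0.024 excess -0.021 F [-2.6  0.7 -2.1] t 12.35
```

```bash

python3 -m inch '-0.3 0 0 0 5 0 255; -0.3 0 0 0 9 0 255;-0.3 0 0 0 9 0 255'>/dev/null; python3 g.py &&
python3 -m inch '0 0 0 0 1.5 0 255; 0 0 0 0 1.5 0 255'>/dev/null && python3 g.py &&
python3 -m inch '0 0 0 0 1.5 0 255; 0 0 0 0 1.5 0 255'>/dev/null && python3 g.py &&
python3 -m inch '0 0 0 0 1.5 0 255; 0 0 0 0 1.5 0 255'>/dev/null && python3 g.py &&
python3 -m inch '0 0 0 0 1.5 0 255; 0 0 0 0 1.5 0 255'>/dev/null && python3 g.py &&
python3 -m inch '0 0 0 0 1.5 0 255; 0 0 0 0 1.5 0 255'>/dev/null && python3 g.py
```

```text
ph 4.641 T -0.059 excess -0.017 F [-0.1 -0.3 -1.9] t 12.80
ph 4.711 T -0.065 excess -0.016 F [ 1.  -1.6 -2.5] t 13.15
ph 4.778 T -0.066 excess -0.010 F [ 2.6 -2.7 -2.4] t 13.50
ph 4.845 T -0.062 excess 0.001 F [ 3.6 -4.3 -2.7] t 13.85
ph 4.914 T -0.090 excess -0.020 F [ 4.  -5.1 -2.4] t 14.20
ph 4.981 T -0.083 excess -0.007 F [ 4.1 -5.3 -2.4] t 14.55
```

```bash

python3 -m inch '0.4 -0.7 -0.2 0 1.5 0 255; 0.4 -0.7 -0.2 0 1.5 0 255'>/dev/null; python3 g.py &&
python3 -m inch '0 0 0 0 1.5 0 255; 0 0 0 0 1.5 0 255'>/dev/null && python3 g.py &&
python3 -m inch '0 0 0 0 1.5 0 255; 0 0 0 0 1.5 0 255'>/dev/null && python3 g.py &&
python3 -m inch '0 0 0 0 1.5 0 255; 0 0 0 0 1.5 0 255'>/dev/null && python3 g.py 
```

```text
ph 5.045 T -0.065 excess 0.018 F [ 3.2 -0.8  1.4] t 14.90
ph 5.111 T -0.095 excess -0.006 F [2.4 1.4 3.3] t 15.25
ph 5.180 T -0.025 excess -0.029 F [1.9 2.3 4.9] t 15.60
ph 5.246 T 0.022 excess 0.025 F [1.9 2.3 4.6] t 15.95
```

```bash

python3 -m inch '0.2 0.3 0.6 0 5 0 255; 0.2 0.3 0.6 0 10 0 255;0.2 0.3 0.6 0 10 0 255'>/dev/null; python3 g.py &&
python3 -m inch '0 0 0 0 1.5 0 255; 0 0 0 0 1.5 0 255'>/dev/null && python3 g.py &&
python3 -m inch '0 0 0 0 1.5 0 255; 0 0 0 0 1.5 0 255'>/dev/null && python3 g.py &&
python3 -m inch '0 0 0 0 1.5 0 255; 0 0 0 0 1.5 0 255'>/dev/null && python3 g.py &&
python3 -m inch '0 0 0 0 1.5 0 255; 0 0 0 0 1.5 0 255'>/dev/null && python3 g.py &&
python3 -m inch '0 0 0 0 1.5 0 255; 0 0 0 0 1.5 0 255'>/dev/null && python3 g.py
```

```text
ph 5.685 T -0.055 excess -0.009 F [0.5 0.3 0.9] t 16.40
ph 5.754 T -0.066 excess -0.013 F [-0.4 -0.4 -1.2] t 16.75
ph 5.822 T -0.072 excess -0.012 F [-1.6 -1.7 -3.4] t 17.10
ph 5.888 T -0.081 excess -0.014 F [-1.9 -2.  -4.3] t 17.45
ph 5.954 T -0.073 excess 0.000 F [-2.1 -1.9 -5.2] t 17.80
ph 6.021 T -0.064 excess 0.016 F [-2.2 -1.8 -4.7] t 18.15
```

```bash

python3 -m inch '-0.2 -0.2 -0.6 0 1 0 255; -0.2 -0.2 -0.6 0 1 0 255'>/dev/null; python3 g.py &&
python3 -m inch '0 0 0 0 1 0 255; 0 0 0 0 1 0 255'>/dev/null && python3 g.py &&
python3 -m inch '0 0 0 0 1 0 255; 0 0 0 0 1 0 255'>/dev/null && python3 g.py
```

```text
ph 6.066 T -0.062 excess 0.023 F [-1.1  0.4 -0.4] t 18.50
ph 6.111 T -0.073 excess 0.016 F [-1.8  2.3  0.4] t 18.85
ph 6.155 T -0.035 excess -0.042 F [-1.6  3.5  2.1] t 19.20
```

```bash

python3 -m inch '0 0 0 0 1 0 255; 0 0 0 0 1 0 255'>/dev/null && python3 g.py &&
python3 -m inch '0 0 0 0 1 0 255; 0 0 0 0 1 0 255'>/dev/null && python3 g.py
```

```text
ph 6.200 T 0.011 excess 0.009 F [-2.   4.8  3.3] t 19.55
ph 6.244 T -0.011 excess -0.008 F [-2.8  6.1  4. ] t 19.90
```

```bash

python3 -m inch '-0.2 0.7 0.4 0 5 0 255; -0.2 0.7 0.4 0 10 0 255;-0.2 0.7 0.4 0 10 0 255'>/dev/null; python3 g.py &&
python3 -m inch '0 0 0 0 1.5 0 255; 0 0 0 0 1.5 0 255'>/dev/null && python3 g.py &&
python3 -m inch '0 0 0 0 1.5 0 255; 0 0 0 0 1.5 0 255'>/dev/null && python3 g.py &&
python3 -m inch '0 0 0 0 1.2 0 255; 0 0 0 0 1.2 0 255'>/dev/null && python3 g.py &&
python3 -m inch '0 0 0 0 1.2 0 255; 0 0 0 0 1.2 0 255'>/dev/null && python3 g.py
```

```text
ph 6.685 T -0.063 excess -0.016 F [-0.7  1.   0.2] t 20.35
ph 6.755 T -0.056 excess -0.003 F [ 1.  -1.3 -1.5] t 20.70
ph 6.822 T -0.052 excess 0.008 F [ 2.4 -4.4 -2.8] t 21.05
ph 6.876 T -0.049 excess 0.017 F [ 3.7 -5.7 -3.6] t 21.40
ph 6.930 T -0.041 excess 0.030 F [ 3.5 -4.8 -3.7] t 21.75
```

```bash

python3 -m inch '0 0 0 0 0.8 0 255; 0 0 0 0 0.8 0 255'>/dev/null && python3 g.py &&
python3 -m inch '0 0 0 0 0.8 0 255; 0 0 0 0 0.8 0 255'>/dev/null && python3 g.py
```

```text
ph 6.965 T -0.036 excess 0.038 F [ 3.6 -5.1 -3.3] t 22.10
ph 7.001 T -0.084 excess -0.006 F [ 3.6 -5.2 -3.5] t 22.45
```

```bash

python3 -m inch '0 0 0 0 1 0 255; 0 0 0 0 1 0 255'>/dev/null && python3 g.py &&
python3 -m inch '0 0 0 0 1 0 255; 0 0 0 0 1 0 255'>/dev/null && python3 g.py
```

```text
ph 7.045 T -0.032 excess 0.050 F [ 3.5 -5.6 -3.4] t 22.80
```

```bash
cat > o.py <<'E'
from cell import observe
print(round(float(observe()['ft_torque'][2]),3),end=' ')
E
for i in 1 2 3 4 5 6 7 8; do python3 -m inch '0 0 0 0 0 0 255' >/dev/null; python3 o.py; done
```

```text
-0.021 -0.062 -0.015 -0.029 -0.056 -0.067 -0.041 -0.045
```

```bash
python3 -m inch '0 0 0 0 1 0 255' >/dev/null
for i in 1 2 3 4 5 6 7 8; do python3 -m inch '0 0 0 0 0 0 255' >/dev/null; python3 o.py; done; python3 -c "
from h import *
s=observe();print(s['time'],((53.2-np.degrees(np.arctan2(s['ee_rot'][1,0],s['ee_rot'][0,0])))/22.5%16))"
```

```text
-0.034 -0.065 0.007 -0.024 0.012 -0.059 -0.029 -0.014 24.5 7.089232243271882
```

```bash
python3 -m inch '0 0 0 0 0.6 0 255' >/dev/null
for i in 1 2 3 4 5 6 7 8 9 10; do python3 -m inch '0 0 0 0 0 0 255' >/dev/null; python3 o.py; done; python3 -c "
from h import *
s=observe();print(s['time'],((53.2-np.degrees(np.arctan2(s['ee_rot'][1,0],s['ee_rot'][0,0])))/22.5%16))"
```

```text
0.01 0.063 0.028 0.002 0.046 0.03 -0.01 0.01 0.016 -0.018 25.6 7.115909917776748
```

Excess torque has grown steadily over the last steps (0.04, 0.06, then 0.10 N m), which fits contact from about phase 7.0 and roughly 10 N now. I'll check the ram and box in the side view.

```bash
python3 - <<'E'
from h import *
import cv2
a=np.mean([vision.grab_frame("side")["frame"][:,:,::-1].astype(float) for _ in range(3)],0).astype('uint8')[205:265,270:330]
cv2.imwrite("pics/s2.png",cv2.resize(a,None,fx=9,fy=9,interpolation=cv2.INTER_CUBIC))
E
```

```text
(no output)
```

View pics/s2.png

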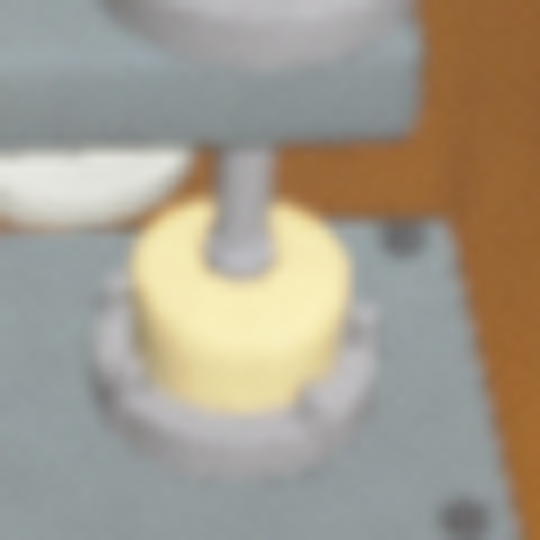

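The foot (about (238,265)) rests in the middle of the box's top face, and the box is in its nest. Now I'll back off 67.5°.

```bash
python3 -m inch '0 0 0 0 -7 0 255; 0 0 0 0 -14 0 255; 0 0 0 0 -21 0 255; 0 0 0 0 -22.5 0 255; 0 0 0 0 -22.5 0 255' >/dev/null; python3 m.py
python3 -m inch '0 0 0 0 -7 0 255; 0 0 0 0 -14 0 255; 0 0 0 0 -21 0 255; 0 0 0 0 -22.5 0 255; 0 0 0 0 -22.5 0 255' >/dev/null
python3 -m inch '0 0 0 0 -7 0 255; 0 0 0 0 -14 0 255; 0 0 0 0 -21 0 255; 0 0 0 0 -22.5 0 255; 0 0 0 0 -22.5 0 255'; python3 m.py
```

```text
pos [510.57 248.98 156.8 ] Ftool [ 2.01 -5.23 -4.17] T [-0.43   0.956 -0.026] Tzs [-0.037 -0.04  -0.039 -0.019 -0.008 -0.013] q6 16.97 w 50.40 yaw -84.40 t 26.50
time: 27.5
position: [510.6, 248.9, 156.8]
ee_rot: [[0.773, 0.0, 0.634], [-0.634, -0.0, 0.773], [0.0, -1.0, -0.0]]
ft_force: [-4.0, -2.5, 5.6]
gripper_width: 50.5
pos [510.59 248.93 156.81] Ftool [-1.9  -5.2  -4.83] T [-0.595  0.864 -0.007] Tzs [-0.003 -0.035 -0.013 -0.001 -0.023  0.03 ] q6 -28.03 w 50.55 yaw -39.40 t 27.75
```

```bash
python3 -m inch '-0.3 -0.6 -0.7 0 0 0 255; -0.3 -0.6 -0.7 0 0 0 255; -0.3 -0.6 -0.7 0 0 0 60; -0.3 -0.6 -0.7 0 0 0 20; -0.3 -0.6 -0.7 0 0 0 0'
python3 -m inch '0 0 0 0 0 0 0; 0 0 0 0 0 0 0; 0 0 0 0 0 0 0; 0 -10 0 0 0 0 0; 0 -20 0 0 0 0 0'
python3 -m inch '0 -25 0 0 0 0 0; 0 -40 0 0 0 0 0; 0 -40 0 0 0 0 0; 0 -40 0 0 0 0 0; 0 -40 0 0 0 0 0'
python3 - <<'E'
from h import *
import cv2
s=observe();print(s['position'],s['ft_force'],s['gripper_width'])
a=vision.grab_frame("wrist")["frame"][:,:,::-1];a=a[100:330,160:420]
b=vision.grab_frame("side")["frame"][:,:,::-1][165:305,235:335]
r=lambda m,h:cv2.resize(m,(int(m.shape[1]*h/m.shape[0]),h),interpolation=cv2.INTER_CUBIC)
cv2.imwrite("pics/e1.png",np.hstack([r(a,430),r(b,430)]))
E
```

```text
time: 28.25
position: [510.1, 248.8, 156.8]
ee_rot: [[0.773, -0.0, 0.634], [-0.634, 0.0, 0.773], [-0.0, -1.0, 0.0]]
ft_force: [-0.4, 0.6, 0.3]
gripper_width: 85.2
time: 28.75
position: [509.9, 248.7, 177.7]
ee_rot: [[0.773, -0.0, 0.634], [-0.634, -0.0, 0.773], [-0.0, -1.0, -0.0]]
ft_force: [0.3, -0.6, 0.8]
gripper_width: 85.4
time: 29.25
position: [509.7, 248.6, 215.7]
ee_rot: [[0.773, -0.002, 0.634], [-0.634, -0.001, 0.773], [-0.001, -1.0, -0.002]]
ft_force: [0.1, -0.6, 0.5]
gripper_width: 85.4
[509.70582375 248.62452719 215.71049133] [ 0.12226854 -0.60466803  0.52387175] 85.39779154267603
```

View pics/e1.png

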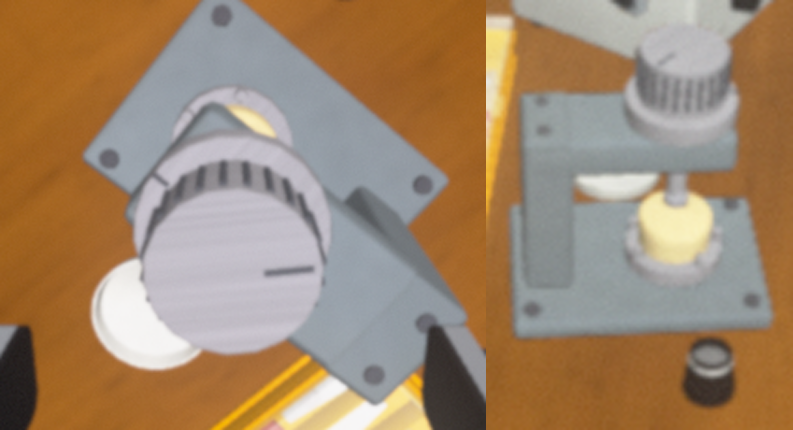

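The wrist view shows the mark at (265,273)→(313,268), about −6°, so the knob stayed put on release. The ram is clear of the box, the box is in its nest, and the loupe and cup are undisturbed. Handing in.

```bash
python3 -c "
from cell import env
print(env.sign_off())"
```

```text
the job is handed in; nothing more can be done
None
```

The press is set and handed in. I turned the knob clockwise until the ram bore on the box, backed it off 67.5° (three clicks), let go and raised the gripper clear. It took about 29 s of the 70 s allowed.

- **Contact force:** I estimate 10–11 N, but nothing measured it directly. It comes from the extra torque at the knob over the last 2–3° (about 0.04, then 0.06, then 0.10 N m), and the side view showed the foot resting on the box. Contact came right beside a click edge and torque noise was about 0.03 N m per reading, so the true force could be a few newtons either way. I do not think it reached 20 N.
- **Disagreement:** the click edges came about 0.15 click later in the tool's angle than the starting position implied, with a steady torque offset of about −0.04 N m. I used the edges I measured, and the mark on the knob showed no slip in the grip.
- **Last checks:** the knob's mark did not visibly move on release. It stands about 4 clicks clockwise of the start, with contact at the 7th. The ram is clear of the box, the box is in its nest, and the loupe and cup look undisturbed. The gripper is about 60 mm above its gripping height, with wrist force near zero.

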